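# Pin the stacked filter housings to their base

## Robot

A 6-joint arm with a two-finger parallel gripper is mounted at the origin on the work surface. World frame = base frame: x ahead of the robot, y to its left, z up, the work surface at z = 0. Lengths are in m, angles in rad, forces in N, time in s.
With the tool pointing down it reaches from about 0.35 to 0.875 m from the base axis. Payload 15.5 kg.
Tool frame: the origin (TCP) lies at the very end of the fingers, on their centre line; the grasp point (between the pads) lies r.hold_point_z behind it (r.hold_point_z is the distance from the TCP to the grasp point, in m); z points along the fingers, y is the direction in which the jaws open and shut (so a half turn about z gives the same grasp; the last joint's range is limited). The gripper opens to 85 mm and grips with 20 to 120 N. Pads are 22 mm wide; open, the fingers measure 114 mm over their backs; the gripper's body (76 mm by 85 mm) begins 54 mm behind the grasp point. The pads swing forward as they close: fully open they stand 13 mm farther back than shut.
Start: joints at [-1.375, 0.494, 1.345, -0, 1.302, -0.096], TCP at [0.18, -0.599, 0.231] pointing down, gripper open.
Joint ranges: [-2.91, 2.91], [-0.82, 2.16], [0.22, 2.67], [-1.22, 4.37], [0.12, 2.79], [-3.08, 3.08]. Speed limits (rad/s): [1.89, 1.89, 2.57, 3.01, 3.01, 3.01].

## Interface

Orientations are given as a unit quaternion [w, x, y, z].
In Python, from station import r gives the robot as it stands.
- The arm moves only by the tool drive_tool, never from a script. Its argument "rows" is text: rows parted by semicolons, each of 5 numbers parted by spaces: the shift along the world's x, y, z normalised to -1 to 1, where 1 is 0.1 m, then the turn about the world's z normalised to -1 to 1, where 1 is pi/4 rad, then the opening, from 0 (shut) to 1 (fully open). A call has 1 to 5 rows; each row shifts and turns the commanded pose from where the row before left it; what a row does not reach is not made up. A row lasts 1/12 s, in which the tool goes at most 41.7 mm and 7.16 degrees, less where a joint would pass 70% of its speed; a pose out of reach is approached as far as the arm can. A call with a number of a shift or a turn outside -1 to 1 is refused whole. A call with a gripper value outside its range is refused whole. The fingers move at their own pace and stop on an object; "newtons" is the grip in N (left out, the last holds). Time passes only in rows, so rows that do not move let the fingers close. It gives the time, the measured TCP pose, the force and the opening at its end, in the units of the state.
- r.read_state(): the state, without advancing time (a new reading comes with each control period).
- r.read_camera(name): name is "scene" or "top" or "wrist"; returns (picture, depth): 420x560x3 uint8, red, green, blue; 420x560 float32, m along the optical axis (not along the pixel's ray), 0 where there is no reading.
- r.get_calibration(name): a dict with "K" (3x3 intrinsics, pixels), "position" and "attitude" of the camera in the world. Camera axes: x right, y down, z forward; pixel columns grow to the right and rows downward; lengths in m; the calibration is good to about 2 mm. A picture is of the moment at which its call begins: read the wrist's pose just before it. get_calibration takes no time and is no camera call; for the wrist camera it gives the pose at the moment of the call.
- r.sign_off(): hands the job in, once; it reports no verdict.
The state is a dict: "time": time; "joints": joint angles; "qvel": joint speeds; "effort": joint torques, N m; "ee_pos": TCP position; "tool_rot": TCP orientation; "force": force on the tool from outside, world axes, zero at the start; "torque": the same for the moment, N m; "width": finger opening in m.
Only numpy, scipy, OpenCV 4.12 (cv2) and the standard library are available. Lean on these libraries where they do the work, as an engineer would, in place of code of your own. Each camera call takes 0.05 s, during which the arm holds its last target. There are 200 camera calls.

## Task

The two filter housings stacked in the grey base are out of line: gently slide the upper one until its hole sits right over the hole of the lower one (their ends are then flush). Take the locking rod from its stand, pass it down through both, and, pressing only lightly, slide the pinned stack along the base until the rod drops into the hole hidden in the base; press it gently fully home so that its collar sits on the upper housing, then let go. Do not force the rod or shove the housings hard, and leave the bowl, tumbler and jug where they are.

Things in the scene. Friction and masses are not known exactly. Their poses are not given: they have to be found in the camera images.
- base: Grey fixed plastic channel, 234 mm long (its x axis), 113 mm wide over its feet. Origin: centre of its underside, z up. Dark floor 34 mm above the origin, on which the lower housing slides. Side walls (inner faces at y = +-29.5 mm, 6 mm thick) rise to 76 mm; end blocks (inner faces at x = +-85 mm) rise to 50 mm.
- lower: White filter housing with blue bands, a loose block 100 mm (x, along the base) by 56 mm by 30 mm high, about 0.15 kg, resting on the base's floor (12 to 22 mm to the +x side of its middle at the start), free to slide along it with 1.5 mm play to each side wall. Origin: centre of its underside. A vertical 14 mm hole with chamfered mouth runs right through its centre.
- upper: Blue filter housing with white bands, size, mass and hole as the lower one, lying loose on it (64 to 94 mm above the counter). At the start it juts out 12 to 24 mm over the lower one towards the base's -x end (nearer the robot). Its end face there is free above the 50 mm end block and can be pushed with shut fingers between or above the side walls. Origin: centre of its underside.
- lower_hole (a point): centre of the hole in the lower housing, at its top face (30 mm above its origin)
- upper_hole (a point): centre of the hole in the upper housing, at its top face (30 mm above its origin; about 94 mm above the counter)
- rod: Aluminium locking rod, 0.06 kg, hanging upright in its stand by its collar. Origin: centre of the collar's underside, z up. Round 12 mm shaft reaches 82 mm below it; the last 10 mm taper to 7 mm. Collar 25 mm wide, 5 mm thick. Above it a square orange grip, 22 x 22 mm (faces square to its x and y), 5 to 50 mm above the origin. Home: collar on the upper housing, tip 22 mm below the base's floor.
- rod_tip (a point): centre of the rod's lower tip, 82 mm below the rod's origin
- stand: Fixed grey block 60 by 60 by 92 mm high, with a 16 mm hole right through its centre in which the rod hangs. Origin: centre of its underside.
- bowl: Loose blue ceramic bowl, 110 mm across, 50 mm high; origin under its centre. To be left alone.
- tumbler: Loose green silicone tumbler, 72 mm across, 100 mm high; origin under its centre. To be left alone.
- jug: Loose stainless jug with flip lid, 100 mm across, 168 mm high, handle reaching 83 mm to its +y; origin under its centre. To be left alone.
- base_floor (a point): centre of the base's dark floor (34 mm above the base's origin, same axes). The floor has one chamfered hole, 15 mm in diameter and 26 mm deep, hidden under the housings: it lies on the centre line (y = 0) but anywhere from 22 mm to the -x side to 6 mm to the +x side of this point, different each time, and is not measured. It stays put when the rod presses.
Not all that is in view belongs to the job. Of the things like the lower, leave any that is green, orange or red; of the rest the larger one is meant.

How it is judged:
On the way, in this order (a step that is already met when the one before it is completed fails the run):
1. the hole of the upper housing is brought over the hole of the lower one (within 4 mm) (horizontal distance between upper_hole and lower_hole below 0.004 m), for 0.2 s.
2. the rod is passed through the upper housing and at least half through the lower one (z of rod_tip in the frame of base below 0.049 m and horizontal distance between rod_tip and lower_hole below 0.005 m), for 0.1 s.
At the end, for the whole second after the job is handed in: The rod stands upright (0.06 rad), at rest, through both housings and in the base's hidden hole, its tip 18.5 mm or more below the base's floor (22 mm with the collar down). Housing holes in line within 4 mm, rod within 4 mm of the upper hole's centre, upper housing flat (0.05 rad) (z of rod_tip in the frame of base below 0.0155 m and angle between rod's own z axis and vertical below 0.06 rad and horizontal distance between rod and upper_hole below 0.004 m and horizontal distance between upper_hole and lower_hole below 0.004 m and angle between upper's own z axis and vertical below 0.05 rad and linear speed of rod below 0.02 m/s); the robot touches nothing.
It fails at once if the rod is forced against the base or a housing (over 35 N) (contact force between rod and base above 35 N or contact force between rod and upper above 35 N or contact force between rod and lower above 35 N).
It fails at once if the robot shoves a housing with over 35 N (contact force between any of the arm, the fingers and upper above 35 N or contact force between any of the arm, the fingers and lower above 35 N).
It fails at once if the bowl, tumbler or jug is moved over 20 mm (distance of any of bowl, tumbler, jug from where it was at the start of the episode above 0.02 m).
It also fails if it takes over 72 s, if anything falls off the work surface, if the arm or the gripper's body presses on something with over 40 N, if the wrist force passes 120 N, or if a joint passes its speed limit or range.

## Working session

There is one attempt and no reset: what is moved stays moved. The work goes in short steps, Python scripts to look and compute and a tool call to move; the robot and the scene stay as the last step left them, time stands still between calls to the robot, and variables do not carry over. Pictures are saved under pics/ and viewed, about 8 in all and at most 12, crops included, and the job is handed in when it is done.

Besides the shell and the picture viewer there is one more tool, called after "Request:" as a command line: name --argument value ..., lists and objects as JSON in quotes. drive_tool: Moves the arm, as the interface text tells. Its arguments: {"type":"object","properties":{"rows":{"type":"string"},"newtons":{"type":"number"}},"required":["rows"]}

```bash
mkdir -p pics; ls; python3 - <<'E'
from station import r
import cv2,numpy as np
print(r.read_state(), r.hold_point_z)
for n in ["scene","top"]:
    p,d=r.read_camera(n); np.savez(f"pics/{n}0.npz",p=p,d=d)
    cv2.imwrite(f"pics/{n}0.png",p[:,:,::-1]); c=r.get_calibration(n); print(n,c)
E
```

```text
pics
{'time': 0.0, 'joints': array([-1.37446797e+00,  4.94166253e-01,  1.34610765e+00, -3.03575747e-05,
        1.30250206e+00, -9.55055361e-02]), 'qvel': array([ 0.00107231, -0.00076136,  0.0003701 ,  0.00115479, -0.00101448,
       -0.00040066]), 'effort': array([-3.35046519e-03, -8.82173896e+01, -3.83872676e+01, -4.28436724e-04,
        1.00504485e-02, -1.11381888e-05]), 'ee_pos': array([ 0.17974024, -0.59823352,  0.23071874]), 'tool_rot': array([-5.90169003e-04,  9.89372239e-01,  1.45403654e-01, -4.44284670e-05]), 'force': array([-0.0478142 , -0.12663155,  0.64629347]), 'torque': array([ 0.01736801,  0.00057091, -0.02482205]), 'width': 0.08510790791059279} 0.0187
scene {'K': array([[404.70226544,   0.        , 283.59872887],
       [  0.        , 404.70226544, 212.78980892],
       [  0.        ,   0.        ,   1.        ]]), 'position': array([1.07447818, 0.48002342, 0.68474715]), 'attitude': array([-0.15757732,  0.33910657,  0.84521468, -0.3818223 ])}
top {'K': array([[485.01295331,   0.        , 284.6594668 ],
       [  0.        , 485.01295331, 210.38526271],
       [  0.        ,   0.        ,   1.        ]]), 'position': array([0.49739754, 0.00384628, 0.9638094 ]), 'attitude': array([ 0.05150345, -0.70406419,  0.70685848, -0.04463296])}
```

View pics/scene0.png

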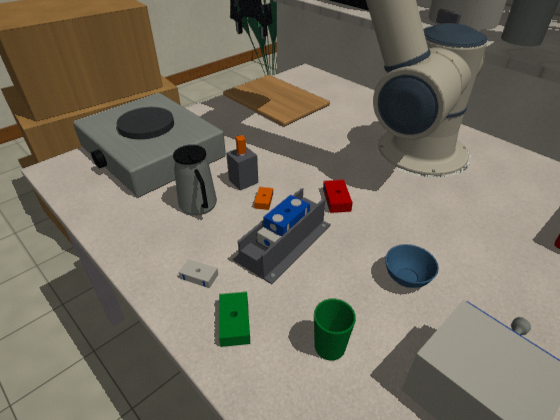

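View pics/top0.png

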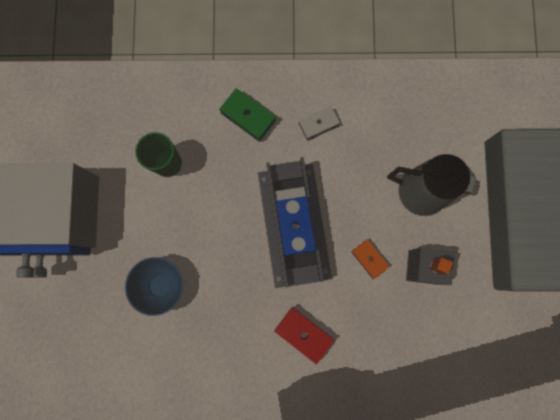

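The scene view shows the base with the stack at about (285,230). In the top view (+x up, +y left) the stack is at (295,225), the rod at (443,265), the jug at (445,180), the tumbler at (157,155) and the bowl at (155,287).

```bash
cat > h.py <<'E'
import numpy as np, cv2
from scipy.spatial.transform import Rotation as R
def cloud(d,c):
    v,u=np.mgrid[:d.shape[0],:d.shape[1]]; K=c["K"]
    P=np.stack([(u-K[0,2])/K[0,0]*d,(v-K[1,2])/K[1,1]*d,d],-1)
    q=c["attitude"]; P=P@R.from_quat([q[1],q[2],q[3],q[0]]).as_matrix().T+c["position"]
    P[d==0]=np.nan
    return P
def rect(P,m):
    (c,s,a)=cv2.minAreaRect((P[m][:,:2]*1000).astype(np.float32)); return np.round(c,1),np.round(s,1),round(a,2)
E
python3 - <<'E'
from h import *
from station import r
z=np.load("pics/top0.npz");p,d=z["p"].astype(int),z["d"];c=r.get_calibration("top");P=cloud(d,c)
def win(u0,u1,v0,v1):
    m=np.zeros(d.shape,bool);m[v0:v1,u0:u1]=1;return m
Z=P[...,2];W=win(255,335,145,295)
with np.errstate(all='ignore'):
    m=W&(Z>.088)&(Z<.1);print("upper",m.sum(),np.median(Z[m]),rect(P,m))
    m=W&(Z>.05+.008)&(Z<.07);print("lower",m.sum(),rect(P,m),np.median(Z[m]))
    m=W&(Z>.071)&(Z<.08);print("walls",m.sum(),rect(P,m),np.median(Z[m]))
    m=W&(Z>.044)&(Z<.056);print("endblk",rect(P,m),np.median(Z[m]))
    S=win(400,465,235,295);m=S&(Z>.085)&(Z<.097);print("stand",rect(P,m),np.median(Z[m]))
    m=S&(Z>.132)&(Z<.15);print("rodtop",m.sum(),rect(P,m),np.median(Z[m]))
    J=win(380,490,140,220);m=J&(Z>.1);print("jug",rect(P,m))
# hole: dark pixels around (296,226)
g=p.sum(2)[205:250,280:315]
print("hole px",P[226,296])
big=cv2.resize(z["p"][140:300,240:350,::-1],None,fx=3.7,fy=3.7,interpolation=cv2.INTER_CUBIC)
cr=cv2.resize(z["p"][225:295,400:470,::-1],None,fx=5,fy=5,interpolation=cv2.INTER_CUBIC)
o=np.zeros((592,800,3),np.uint8);o[:big.shape[0],:big.shape[1]]=big[:592];o[:350,430:780]=cr
cv2.imwrite("pics/crop.png",o)
E
```

```text
upper 1677 0.09468218968531295 (array([589.8,  -6.3]), array([100.3,  56.1]), 8.69)
lower 357 (array([598.7,  -5.1]), array([229.7,  59.2]), 8.64) 0.06442035036393934
walls 840 (array([600.1,  -4.9]), array([234. ,  71.1]), 8.66) 0.07622511837118157
endblk (array([600. ,  -4.9]), array([233.9,  59.2]), 8.61) 0.050587327822769146
stand (array([ 515.6, -256.1]), array([61.1, 60. ]), 83.0) 0.09207610429894098
rodtop 194 (array([ 515.5, -256.3]), array([23.4, 22. ]), 65.08) 0.14185765540790718
jug (array([ 670.8, -253.4]), array([119.8,  82.4]), 42.94)
hole px [ 0.59091243 -0.00860653  0.06614193]
```

View pics/crop.png

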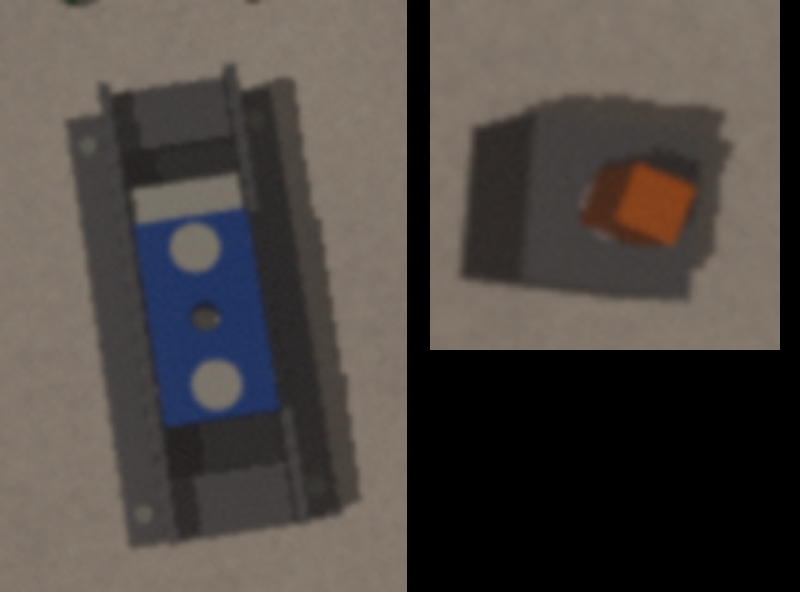

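The crop agrees with the depth fit: base at (600,-5) mm, yaw 8.65°, rod at (515.5,-256), and tilted about 25°. I'll measure the lower housing's end and then move.

```bash
cat >> h.py <<'E'
B=np.array([.600,-.0049]); YAW=np.radians(8.65)
def tobase(xy): 
    c,s=np.cos(YAW),np.sin(YAW); return (np.asarray(xy)-B)@np.array([[c,-s],[s,c]])
def toworld(xy):
    c,s=np.cos(YAW),np.sin(YAW); return np.asarray(xy)@np.array([[c,s],[-s,c]])+B
def ends():
    "x ends of upper (z .09-.099) and lower (z .06-.069) tops in base frame, mm, from top camera"
    from station import r
    p,d=r.read_camera("top");return ends_of(d,r.get_calibration("top"))
def ends_of(d,c):
    P=cloud(d,c);b=tobase(P[...,:2])*1000;Z=P[...,2]
    i=(abs(b[...,1])<22)&(abs(b[...,0])<84);o={}
    for n,lo,hi in(("upper",.090,.099),("lower",.060,.069)):
        x=b[...,0][i&(Z>lo)&(Z<hi)]; o[n]=(len(x),)+tuple(np.round(np.percentile(x,[1,99]),1)) if len(x) else None
    return o
E
python3 - <<'E'
from h import *
from station import r
print(ends_of(np.load("pics/top0.npz")["d"],r.get_calibration("top")))
print(toworld([-.1,0]),toworld([-.075,0]))
E
```

```text
{'upper': (1301, np.float64(-59.6), np.float64(38.7)), 'lower': (252, np.float64(-36.4), np.float64(62.2))}
[ 0.50113745 -0.01993981] [ 0.52585309 -0.01617986]
```

Request:
drive_tool --rows "0.2 0.36 0 -0.18 0;0.2 0.36 0 0 0;0.2 0.36 0 0 0;0.2 0.36 0 0 0;0.2 0.36 0 0 0" --newtons 30

```text
time: 0.52
ee_pos: [0.2801, -0.4167, 0.231]
tool_rot: [-0.0, 0.997, 0.083, -0.0]
force: [0.7, -0.4, 0.2]
width: 0.0256
```

Request:
drive_tool --rows "0.2 0.36 0 0 0;0.2 0.36 0 0 0;0.2 0.36 0 0 0;0.2 0.36 0 0 0;0.2 0.36 0 0 0"

```text
time: 0.93
ee_pos: [0.3802, -0.2367, 0.2313]
tool_rot: [-0.0, 0.997, 0.083, -0.0]
force: [1.4, -0.1, -0.2]
width: 0.0001
```

Request:
drive_tool --rows "0.2 0.36 0 0 0;0.2 0.36 0 0 0;0.2 0.36 0 0 0;0.2 0.36 0 0 0;0 0 0 0 0"

```text
time: 1.35
ee_pos: [0.4621, -0.089, 0.2313]
tool_rot: [-0.001, 0.996, 0.086, 0.001]
force: [-0.9, -0.9, -0.8]
width: 0.0001
```

Request:
drive_tool --rows "0.2 0.35 0 0 0;0.19 0.34 0 0 0;0 0 -0.4 0 0;0 0 -0.4 0 0;0 0 -0.4 0 0"

```text
time: 1.77
ee_pos: [0.4992, -0.0249, 0.1102]
tool_rot: [0.0, 0.996, 0.084, 0.001]
force: [0.9, 0.3, -0.4]
width: -0.0002
```

Request:
drive_tool --rows "0 0 -0.3 0 0;0 0 -0.09 0 0;0 0 0 0 0"

```text
time: 2.02
ee_pos: [0.4975, -0.0254, 0.0705]
tool_rot: [-0.001, 0.997, 0.083, -0.002]
force: [0.4, 0.2, 0.4]
width: -0.0003
```

```bash
python3 - <<'E'
from h import *
from station import r
s=r.read_state();print(s["ee_pos"],s["force"],tobase(s["ee_pos"][:2]))
print(ends())
p,d=r.read_camera("scene");cv2.imwrite("pics/s1.png",cv2.resize(p[120:320,180:400,::-1],None,fx=2.5,fy=2.5))
E
```

```text
[ 0.49745811 -0.02541544  0.0705317 ] [0.43399162 0.15307075 0.38790395] [-0.10446101 -0.00485998]
{'upper': (652, np.float64(-14.6), np.float64(39.3)), 'lower': (232, np.float64(-7.9), np.float64(62.0))}
```

View pics/s1.png

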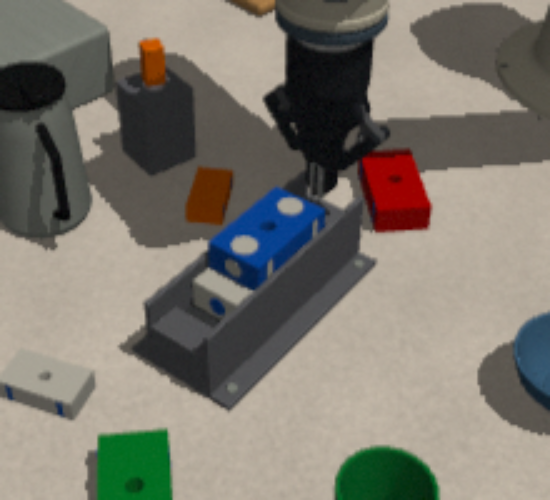

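The fingers stand behind the upper housing's near end, at (320,180) in the crop. I'll centre them and push slowly.

Request:
drive_tool --rows "0 0.05 0 0 0;0.1 0.015 0 0 0;0.08 0.012 0 0 0;0.05 0.008 0 0 0;0.03 0.005 0 0 0"

```text
time: 2.53
ee_pos: [0.5265, -0.0165, 0.0729]
tool_rot: [0.0, 0.997, 0.083, 0.001]
force: [-0.1, -0.2, -0.6]
width: 0.0
```

Request:
drive_tool --rows "0.03 0.004 0 0 0;0.03 0.005 0 0 0;0.03 0.004 0 0 0;0.03 0.005 0 0 0;0 0 0 0 0"

```text
time: 2.95
ee_pos: [0.5374, -0.0148, 0.0722]
tool_rot: [0.0, 0.997, 0.083, 0.0]
force: [0.3, -0.2, 0.1]
width: -0.0001
```

Request:
drive_tool --rows "0.03 0.004 0 0 0;0.03 0.005 0 0 0;0.03 0.004 0 0 0;0 0 0 0 0"

```text
time: 3.28
ee_pos: [0.5466, -0.0134, 0.0723]
tool_rot: [0.0, 0.997, 0.083, 0.0]
force: [-0.3, -0.8, -0.1]
width: 0.0
```

```bash
cat > st.py <<'E'
from h import *
from station import r
s=r.read_state();print(s["time"],s["ee_pos"],s["force"],tobase(s["ee_pos"][:2]));print(ends())
E
python3 st.py
```

```text
3.2833 [ 0.5465974  -0.01343269  0.07229848] [-0.3441035  -0.77549257 -0.08293305] [-0.05407847 -0.00040398]
{'upper': (5, np.float64(56.2), np.float64(57.6)), 'lower': None}
```

```bash
cat > ef.py <<'E'
from h import *
from station import r
p,d=r.read_camera("scene");P=cloud(d,r.get_calibration("scene"));b=tobase(P[...,:2])*1000;Z=P[...,2]*1000
for n,lo,hi in(("upper",68,90),("lower",53,61)):
    m=(abs(b[...,1])<20)&(b[...,0]>30)&(b[...,0]<80)&(Z>lo)&(Z<hi)
    x=b[...,0][m];print(n,len(x),np.round(np.percentile(x,[5,25,50,75,95]),1) if len(x) else "")
print(r.read_state()["force"])
E
python3 ef.py
```

```text
upper 108 [57.4 58.3 58.7 59.2 60.2]
lower 35 [61.3 62.3 63.2 63.6 64.4]
[-0.33774453 -0.30242659 -1.09139017]
```

Request:
drive_tool --rows "0.02 0.003 0 0 0;0.015 0.002 0 0 0;0.01 0.002 0 0 0;0 0 0 0 0"

```text
time: 3.72
ee_pos: [0.5505, -0.0128, 0.0723]
tool_rot: [0.0, 0.997, 0.083, 0.0]
force: [0.2, 0.6, -0.9]
width: -0.0002
```

```bash
python3 ef.py; python3 ef.py
```

```text
upper 101 [61.3 62.  62.5 63.3 64.1]
lower 34 [61.3 62.5 63.1 63.4 64.6]
[0.17814244 0.74579046 1.1509581 ]
upper 102 [60.7 61.9 62.6 63.2 63.7]
lower 38 [61.9 62.6 63.4 63.9 64.9]
[ 0.28277156 -0.42162184  0.00730574]
```

Request:
drive_tool --rows "0.007 0.001 0 0 0;0 0 0 0 0;-0.1 -0.015 0 0 0;-0.15 -0.02 0 0 0;0 0 0.35 0 0"

```text
time: 4.23
ee_pos: [0.52, -0.0159, 0.1029]
tool_rot: [-0.001, 0.997, 0.083, -0.005]
force: [-1.3, 0.7, -0.9]
width: 0.0001
```

Request:
drive_tool --rows "0 0 0.4 0 0;0 0 0.4 0 0;0 0 0.4 0 0;0 -0.4 0 -0.15 1;0 -0.4 0 -0.15 1"

```text
time: 4.65
ee_pos: [0.5265, -0.0961, 0.2299]
tool_rot: [0.001, 0.999, -0.035, 0.003]
force: [0.7, -0.9, -0.8]
width: 0.0232
```

Request:
drive_tool --rows "0 -0.4 0 -0.15 1;0 -0.4 0 -0.15 1;0 -0.4 0 -0.15 1;0 -0.3 0 0 1;0 0 0 0 1"

```text
time: 5.07
ee_pos: [0.5252, -0.2513, 0.227]
tool_rot: [0.001, 0.977, -0.212, 0.0]
force: [-1.0, -0.4, -0.2]
width: 0.0834
```

```bash
python3 st.py; python3 ef.py; python3 - <<'E'
from h import *
from station import r
s=r.read_state();q=s["tool_rot"];print("toolx deg",np.degrees(2*np.arctan2(q[2],q[1])),s["width"],s["joints"])
p,d=r.read_camera("wrist");c=r.get_calibration("wrist");P=cloud(d,c);Z=P[...,2]
m=(Z>.135)&(Z<.15)&(abs(P[...,0]-.515)<.03)&(abs(P[...,1]+.256)<.03);print(m.sum(), rect(P,m) if m.sum()>5 else "",np.median(Z[m]))
cv2.imwrite("pics/w1.png",p[:,:,::-1])
p,d=r.read_camera("top");cv2.imwrite("pics/t2.png",cv2.resize(p[140:300,240:350,::-1],None,fx=3.7,fy=3.7))
E
```

```text
5.0667 [ 0.52519913 -0.25132601  0.22695106] [-1.02703494 -0.42096914 -0.21802187] [-0.11101206 -0.23237313]
{'upper': (1290, np.float64(-37.0), np.float64(61.4)), 'lower': (12, np.float64(-37.9), np.float64(19.1))}
upper 104 [61.5 62.4 63.1 63.7 64.3]
lower 30 [61.6 62.6 62.9 63.2 64.3]
[-0.11044789  0.36419576 -0.33992407]
toolx deg -24.303733297590874 0.08541460340845969 [-5.42627852e-01  4.35266547e-01  1.46406910e+00  1.03382595e-04
  1.24299688e+00  1.45231532e+00]
831 (array([ 515.6, -256. ]), array([21.7, 21.5]), 65.96) 0.14268333972955044
```

View pics/w1.png

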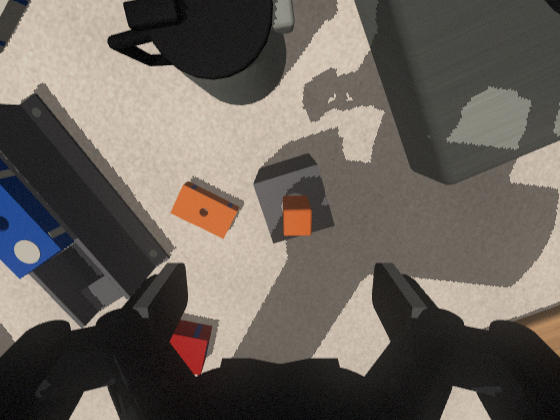

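The wrist view shows the rod grip at (297,216), square to the jaws, and the measured centre is (515.6,-256.0). Descending to grasp it.

Request:
drive_tool --rows "-0.096 -0.047 -0.2 0 1;0 0 -0.3 0 1;0 0 -0.3 0 1;0 0 -0.3 0 1;0 0 -0.1 0 1"

```text
time: 5.68
ee_pos: [0.5146, -0.2485, 0.104]
tool_rot: [-0.001, 0.978, -0.209, -0.002]
force: [-0.5, 1.0, -1.8]
width: 0.0854
```

Request:
drive_tool --rows "0 0 -0.02 0 1;0 0 0 0 0.2;0 0 0 0 0.1;0 0 0 0 0;0 0 0 0 0" --newtons 50

```text
time: 6.1
ee_pos: [0.5171, -0.2512, 0.1066]
tool_rot: [0.0, 0.978, -0.209, 0.001]
force: [0.1, -0.7, -0.6]
width: 0.0389
```

Request:
drive_tool --rows "0 0 0 0 0;0 0 0 0 0;0 0 0 0 0"

```text
time: 6.35
ee_pos: [0.5162, -0.2534, 0.1066]
tool_rot: [0.002, 0.978, -0.209, 0.001]
force: [-11.1, -17.8, 11.1]
width: 0.0215
```

Request:
drive_tool --rows "-0.01 -0.025 0 0 0;0 0 0 0 0;0 0 0 0 0"

```text
time: 6.6
ee_pos: [0.5157, -0.2544, 0.1063]
tool_rot: [0.001, 0.978, -0.21, 0.001]
force: [-3.8, -5.0, 8.3]
width: 0.0217
```

Request:
drive_tool --rows "-0.004 -0.008 0.03 0 0;0 0 0.1 0 0;0 0 0.2 0 0;0 0 0.3 0 0;0 0 0.3 0 0"

```text
time: 7.02
ee_pos: [0.5147, -0.2539, 0.1998]
tool_rot: [-0.0, 0.978, -0.21, -0.0]
force: [1.2, -1.0, 0.9]
width: 0.0211
```

Request:
drive_tool --rows "0 0 0.3 0 0;0 0 0.1 0 0;0 0.3 0 0 0;0 0.4 0 0 0;0 0.4 0 0 0"

```text
time: 7.43
ee_pos: [0.5147, -0.1433, 0.239]
tool_rot: [-0.0, 0.978, -0.211, 0.0]
force: [0.7, 0.8, -0.6]
width: 0.0212
```

Request:
drive_tool --rows "0 0.4 0 0 0;0 0.3 0 0 0;0 0.1 0 0 0;0 0 0 0 0;0 0 0 0 0"

```text
time: 7.85
ee_pos: [0.5151, -0.0641, 0.2387]
tool_rot: [0.0, 0.978, -0.209, 0.0]
force: [-0.8, -0.2, -1.4]
width: 0.0216
```

```bash
python3 - <<'E'
from h import *
from station import r
s=r.read_state();print(s["ee_pos"],s["force"],s["tool_rot"],s["width"])
for n in("scene","wrist"):
    p,d=r.read_camera(n);c=r.get_calibration(n);np.savez(f"pics/{n}3.npz",p=p,d=d,**c)
    cv2.imwrite(f"pics/{n}3.png",p[:,:,::-1])
p=np.load("pics/scene3.npz")["p"];w=np.load("pics/wrist3.npz")["p"]
o=np.zeros((420,800,3),np.uint8);o[:,:400]=cv2.resize(p[80:290,180:380],(400,420));o[:300,400:]=cv2.resize(w,(400,300))
cv2.imwrite("pics/c3.png",o[:,:,::-1])
E
```

```text
[ 0.51509938 -0.0641022   0.23867163] [-0.75907451 -0.22756981 -1.44956708] [ 1.09366339e-04  9.77940417e-01 -2.08883873e-01  2.35280046e-04] 0.021646361098634312
```

View pics/c3.png

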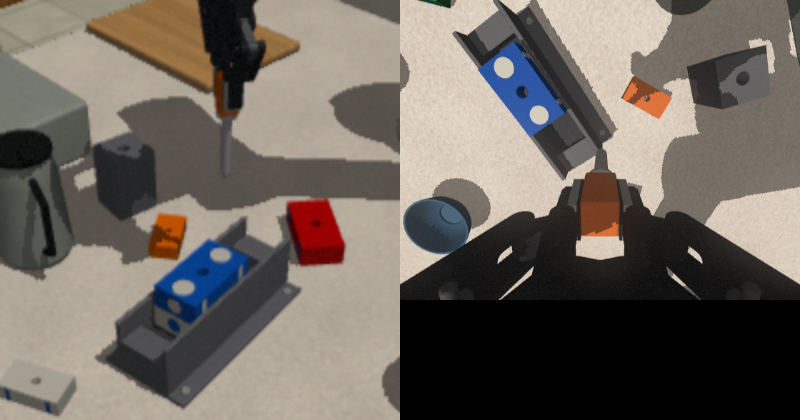

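The rod is held, with its tip at about (226,175) in the left panel and the flush stack below it. Next I'll measure the shaft line and the hole.

```bash
cat > rod.py <<'E'
from h import *
from station import r
def shaft(d,c,xy,z0,z1):
    P=cloud(d,c);Z=P[...,2]
    m=(np.hypot(P[...,0]-xy[0],P[...,1]-xy[1])<.03)&(Z>z0)&(Z<z1)
    Q=P[m]
    if len(Q)<20: return len(Q)
    # push surface points 6 mm*pi/4 away from camera horizontally
    v=Q[:,:2]-c["position"][:2];v/=np.linalg.norm(v,axis=1)[:,None]
    C=Q[:,:2]+v*.006*.8
    A=np.c_[np.ones(len(Q)),Q[:,2]];k=np.linalg.lstsq(A,C,rcond=None)[0]
    return len(Q),Q[:,2].min(),"centre at zmid",k[0]+k[1]*(z0+z1)/2,"slope",k[1]
E
python3 - <<'E'
from rod import *
xy=r.read_state()["ee_pos"][:2]
for n in("scene","wrist"):
    z=np.load(f"pics/{n}3.npz");P=cloud(z["d"],z);Z=P[...,2]
    print(n,shaft(z["d"],z,xy,.135,.215))
    b=tobase(P[...,:2])
    m=(Z>.089)&(Z<.1)&(abs(b[...,1])<.04)&(abs(b[...,0])<.09);print(rect(P,m),np.median(Z[m]))
    # hole: dark-ish depth below top inside outline
    q=np.median(P[m],0);print("med",tobase(q[:2]),)
    h=(Z<.088)&(np.hypot(b[...,0]-.0125,b[...,1])<.009);print("hole",h.sum(),tobase(P[h][:,:2]).mean(0) if h.any() else "")
print(toworld([.0125,0]))
E
```

```text
scene (138, np.float64(0.1437998339000971), 'centre at zmid', array([ 0.51619443, -0.06559622]), 'slope', array([0.00020196, 0.02013062]))
(array([612.6,  -2.7]), array([103.2,  58.5]), 9.08) 0.09353809332773433
med [0.01729318 0.00240992]
hole 13 [ 0.00829842 -0.00395024]
wrist (430, np.float64(0.15199151094150987), 'centre at zmid', array([ 0.51487002, -0.06630232]), 'slope', array([0.01421735, 0.00992008]))
(array([611.6,  -2.9]), array([100.4,  57.3]), 9.59) 0.09470134946851114
med [ 0.0155598  -0.00144542]
hole 161 [0.01426555 0.00528687]
[ 0.61235782 -0.00302002]
```

Request:
drive_tool --rows "0.25 0.16 0 0 0;0.3 0.2 0 0 0;0.25 0.16 0 0 0;0.165 0.11 0 0 0;0 0 -0.2 0 0"

```text
time: 8.37
ee_pos: [0.6164, -0.0009, 0.2208]
tool_rot: [-0.001, 0.978, -0.21, 0.003]
force: [-0.3, 0.1, -0.0]
width: 0.0217
```

Request:
drive_tool --rows "0 0 -0.13 0 0;0 0 0 0 0;0 0 0 0 0"

```text
time: 8.62
ee_pos: [0.6113, -0.0023, 0.2049]
tool_rot: [0.0, 0.978, -0.21, -0.001]
force: [-0.3, 0.2, -1.0]
width: 0.0211
```

```bash
cat > look.py <<'E'
from rod import *
import sys
s=r.read_state();print(s["time"],s["ee_pos"],s["force"]);xy=s["ee_pos"][:2];t=sys.argv[1]
ims=[]
for n in("scene","wrist"):
    p,d=r.read_camera(n);c=r.get_calibration(n);P=cloud(d,c);Z=P[...,2]
    print(n,shaft(d,c,xy,.105,s["ee_pos"][2]-.024))
    b=tobase(P[...,:2]);m=(Z>.0885)&(Z<.1)&(abs(b[...,1])<.04)&(abs(b[...,0])<.09);print(rect(P,m))
    ims.append(p)
o=np.zeros((520,800,3),np.uint8);o[:400,:400]=cv2.resize(ims[0][130:270,200:340],(400,400),interpolation=2);o[:400,400:]=cv2.resize(ims[1][60:340,160:440],(400,400),interpolation=2)
cv2.imwrite(f"pics/{t}.png",o[:400,:,::-1])
E
python3 look.py l1
```

```text
8.6167 [ 0.61126784 -0.00231221  0.20489335] [-0.27358815  0.15367432 -1.03687016]
scene (143, np.float64(0.11037787495660134), 'centre at zmid', array([ 0.61206871, -0.00389427]), 'slope', array([0.01438159, 0.00457892]))
(array([613.2,  -2.2]), array([102.2,  58.2]), 9.37)
wrist (431, np.float64(0.12027166634884867), 'centre at zmid', array([ 0.61166323, -0.00323327]), 'slope', array([0.01310736, 0.01055512]))
(array([611.8,  -2.5]), array([100.9,  56.8]), 9.61)
```

View pics/l1.png

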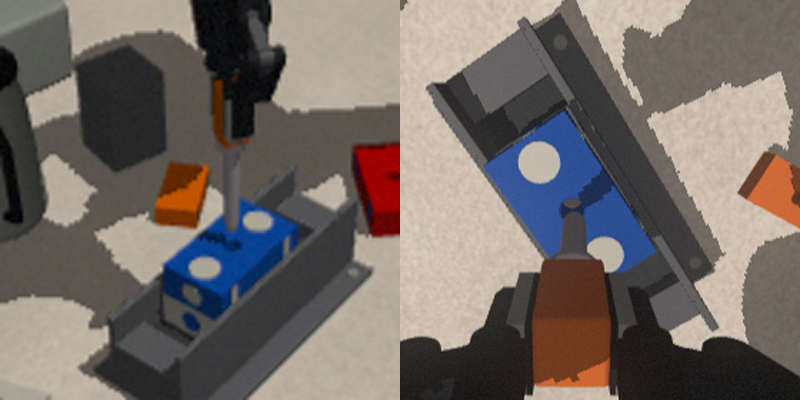

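The tip is about 1 mm off the hole in x and y, so I'll correct that and lower it in small steps.

Request:
drive_tool --rows "0.01 0.01 0 0 0;0 0 -0.06 0 0;0 0 -0.06 0 0;0 0 -0.04 0 0;0 0 0 0 0"

```text
time: 9.13
ee_pos: [0.6119, -0.0001, 0.1881]
tool_rot: [0.0, 0.978, -0.21, -0.001]
force: [-0.1, -0.3, -1.5]
width: 0.0214
```

Request:
drive_tool --rows "0 0 -0.03 0 0;0 0 -0.03 0 0;0 0 -0.03 0 0;0 0 0 0 0"

```text
time: 9.47
ee_pos: [0.6122, -0.0002, 0.1796]
tool_rot: [0.0, 0.978, -0.21, -0.0]
force: [0.2, -0.8, -1.6]
width: 0.0214
```

Request:
drive_tool --rows "0 0 -0.03 0 0;0 0 -0.03 0 0;0 0 0 0 0"

```text
time: 9.72
ee_pos: [0.6122, -0.0002, 0.1737]
tool_rot: [0.0, 0.978, -0.21, -0.0]
force: [-0.0, -0.6, -1.8]
width: 0.0215
```

Request:
drive_tool --rows "0 0 -0.03 0 0;0 0 -0.03 0 0;0 0 -0.03 0 0;0 0 0 0 0"

```text
time: 10.05
ee_pos: [0.6122, -0.0002, 0.1646]
tool_rot: [0.0, 0.978, -0.21, -0.0]
force: [-1.3, -1.2, -0.8]
width: 0.0213
```

Request:
drive_tool --rows "0 0 -0.03 0 0;0 0 -0.03 0 0;0 0 -0.03 0 0;0 0 0 0 0"

```text
time: 10.38
ee_pos: [0.6123, -0.0001, 0.1556]
tool_rot: [-0.0, 0.978, -0.21, -0.0]
force: [-1.1, -1.0, -1.8]
width: 0.0211
```

Request:
drive_tool --rows "0 0 -0.03 0 0;0 0 -0.03 0 0;0 0 -0.03 0 0;0 0 0 0 0"

```text
time: 10.72
ee_pos: [0.6122, -0.0003, 0.1466]
tool_rot: [0.0, 0.978, -0.21, -0.0]
force: [-1.8, -1.8, -2.4]
width: 0.0213
```

Request:
drive_tool --rows "0 0 -0.03 0 0;0 0 -0.03 0 0;0 0 -0.02 0 0;0 0 0 0 0"

```text
time: 11.05
ee_pos: [0.6123, -0.0002, 0.1387]
tool_rot: [0.0, 0.978, -0.21, -0.0]
force: [-0.9, -2.7, -2.3]
width: 0.0212
```

Request:
drive_tool --rows "0 0 -0.01 0 0;0 0 -0.01 0 0;0 0 -0.01 0 0;0 0 0 0 0"

```text
time: 11.38
ee_pos: [0.6125, -0.0001, 0.1361]
tool_rot: [-0.0, 0.978, -0.21, -0.0]
force: [-2.7, -3.2, 0.2]
width: 0.0215
```

Request:
drive_tool --rows "0 -0.005 -0.01 0 0;0 0 -0.01 0 0;0 0 0 0 0"

```text
time: 11.63
ee_pos: [0.6125, -0.0005, 0.134]
tool_rot: [-0.0, 0.978, -0.21, -0.0]
force: [-0.1, -0.7, -1.0]
width: 0.0216
```

Request:
drive_tool --rows "0 0 -0.01 0 0;0 0 -0.01 0 0;0 0 0 0 0"

```text
time: 11.88
ee_pos: [0.6125, -0.0006, 0.132]
tool_rot: [-0.0, 0.978, -0.21, -0.0]
force: [-0.7, -0.0, -1.0]
width: 0.0217
```

Request:
drive_tool --rows "0 0 -0.01 0 0;0 0 0 0 0"

```text
time: 12.05
ee_pos: [0.6125, -0.0006, 0.1311]
tool_rot: [-0.0, 0.978, -0.21, -0.0]
force: [-1.1, -0.8, 0.3]
width: 0.0214
```

Request:
drive_tool --rows "0 0 -0.01 0 0;0 0 0 0 0"

```text
time: 12.22
ee_pos: [0.6126, -0.0007, 0.1302]
tool_rot: [-0.0, 0.978, -0.21, 0.0]
force: [-0.4, -1.3, 0.0]
width: 0.0214
```

Request:
drive_tool --rows "0 0 -0.01 0 0;0 0 0 0 0"

```text
time: 12.38
ee_pos: [0.6128, -0.0007, 0.13]
tool_rot: [-0.0, 0.978, -0.21, 0.0]
force: [-2.5, -1.0, 11.6]
width: 0.0216
```

Contact with the floor at TCP z 0.130. I'll ease off and slide towards -x, watching the vertical force.

Request:
drive_tool --rows "-0.015 -0.0023 0.003 0 0;-0.015 -0.0023 0 0 0;0 0 0 0 0"

```text
time: 12.63
ee_pos: [0.6103, -0.0012, 0.1302]
tool_rot: [-0.0, 0.978, -0.21, 0.001]
force: [1.3, 0.3, 5.5]
width: 0.0216
```

Request:
drive_tool --rows "-0.015 -0.0023 0 0 0;-0.015 -0.0023 0 0 0;0 0 0 0 0"

```text
time: 12.88
ee_pos: [0.6075, -0.0017, 0.1301]
tool_rot: [-0.0, 0.978, -0.21, 0.001]
force: [5.1, 1.3, 5.2]
width: 0.0213
```

Request:
drive_tool --rows "-0.015 -0.0023 0 0 0;-0.01 -0.0015 0 0 0;0 0 0 0 0"

```text
time: 13.13
ee_pos: [0.605, -0.002, 0.1301]
tool_rot: [-0.0, 0.978, -0.21, 0.001]
force: [5.4, 0.8, 5.0]
width: 0.0214
```

Request:
drive_tool --rows "-0.015 -0.0023 0 0 0;-0.01 -0.0015 0 0 0;0 0 0 0 0"

```text
time: 13.38
ee_pos: [0.6026, -0.0024, 0.1301]
tool_rot: [-0.0, 0.978, -0.21, 0.001]
force: [4.8, 0.0, 5.8]
width: 0.0214
```

Request:
drive_tool --rows "-0.015 -0.0023 0 0 0;-0.01 -0.0015 0 0 0;0 0 0 0 0"

```text
time: 13.63
ee_pos: [0.6001, -0.0028, 0.1301]
tool_rot: [-0.0, 0.978, -0.21, 0.001]
force: [4.6, 0.0, 5.6]
width: 0.0212
```

Steady sliding, about 5 N of press. Continuing.

Request:
drive_tool --rows "-0.015 -0.0023 0 0 0;-0.01 -0.0015 0 0 0;0 0 0 0 0"

```text
time: 13.88
ee_pos: [0.5976, -0.0032, 0.1301]
tool_rot: [-0.0, 0.978, -0.21, 0.001]
force: [5.2, -0.8, 4.9]
width: 0.0213
```

Request:
drive_tool --rows "-0.015 -0.0023 0 0 0;-0.01 -0.0015 0 0 0;0 0 0 0 0"

```text
time: 14.13
ee_pos: [0.5949, -0.0036, 0.13]
tool_rot: [-0.0, 0.978, -0.21, 0.001]
force: [5.9, -0.5, 3.8]
width: 0.0212
```

Request:
drive_tool --rows "-0.015 -0.0023 0 0 0;-0.01 -0.0015 0 0 0;0 0 0 0 0"

```text
time: 14.38
ee_pos: [0.5922, -0.004, 0.1299]
tool_rot: [-0.0, 0.978, -0.21, 0.001]
force: [5.2, -0.6, 2.0]
width: 0.0211
```

Request:
drive_tool --rows "-0.01 -0.0015 0 0 0;0 0 -0.005 0 0;0 0 0 0 0"

```text
time: 14.63
ee_pos: [0.5912, -0.0041, 0.1293]
tool_rot: [-0.0, 0.978, -0.21, 0.001]
force: [4.5, -0.4, 2.1]
width: 0.0215
```

The tip is sinking without added force, so it has reached the hole mouth. I'll centre and descend.

Request:
drive_tool --rows "-0.01 -0.0015 0 0 0;0 0 -0.007 0 0;0 0 0 0 0"

```text
time: 14.88
ee_pos: [0.5901, -0.0043, 0.1285]
tool_rot: [-0.0, 0.978, -0.21, 0.001]
force: [5.7, -0.2, 2.5]
width: 0.0213
```

Request:
drive_tool --rows "-0.01 -0.0015 0 0 0;0 0 -0.007 0 0;0 0 0 0 0"

```text
time: 15.13
ee_pos: [0.589, -0.0044, 0.1277]
tool_rot: [-0.0, 0.978, -0.21, 0.001]
force: [5.2, -0.9, 2.0]
width: 0.0215
```

Request:
drive_tool --rows "-0.01 -0.0015 -0.008 0 0;0 0 -0.01 0 0;0 0 0 0 0"

```text
time: 15.38
ee_pos: [0.588, -0.0046, 0.1259]
tool_rot: [-0.0, 0.978, -0.21, 0.0]
force: [5.1, -0.1, 1.8]
width: 0.0214
```

Request:
drive_tool --rows "0 0 -0.01 0 0;0 0 -0.01 0 0;0 0 0 0 0"

```text
time: 15.63
ee_pos: [0.5878, -0.0046, 0.1238]
tool_rot: [-0.0, 0.978, -0.21, 0.0]
force: [4.7, -1.6, 1.5]
width: 0.0214
```

Request:
drive_tool --rows "0 0 -0.01 0 0;0 0 -0.01 0 0;0 0 0 0 0"

```text
time: 15.88
ee_pos: [0.5878, -0.0045, 0.1217]
tool_rot: [-0.0, 0.978, -0.21, 0.0]
force: [5.0, -0.9, 1.3]
width: 0.0217
```

Request:
drive_tool --rows "0 0 -0.01 0 0;0 0 -0.01 0 0;0 0 0 0 0"

```text
time: 16.13
ee_pos: [0.5875, -0.0046, 0.1196]
tool_rot: [0.0, 0.978, -0.21, 0.0]
force: [5.2, -1.7, 1.3]
width: 0.0212
```

Request:
drive_tool --rows "0 0 -0.01 0 0;0 0 -0.01 0 0;0 0 0 0 0"

```text
time: 16.38
ee_pos: [0.5876, -0.0046, 0.1176]
tool_rot: [0.0, 0.978, -0.21, 0.0]
force: [4.6, -1.4, 1.0]
width: 0.0212
```

Request:
drive_tool --rows "0 0 -0.01 0 0;0 0 -0.01 0 0;0 0 -0.01 0 0;0 0 0 0 0"

```text
time: 16.72
ee_pos: [0.5876, -0.0046, 0.1146]
tool_rot: [0.0, 0.978, -0.21, 0.0]
force: [5.0, -2.0, 0.8]
width: 0.022
```

Request:
drive_tool --rows "0 0 -0.01 0 0;0 0 -0.01 0 0;0 0 -0.01 0 0;0 0 0 0 0"

```text
time: 17.05
ee_pos: [0.5876, -0.0046, 0.1116]
tool_rot: [0.0, 0.978, -0.21, 0.0]
force: [5.8, -2.7, 1.2]
width: 0.0214
```

Request:
drive_tool --rows "0 0 -0.01 0 0;0 0 -0.01 0 0;0 0 0 0 0"

```text
time: 17.3
ee_pos: [0.5877, -0.0046, 0.1097]
tool_rot: [0.0, 0.978, -0.21, 0.0]
force: [5.0, -2.2, 0.7]
width: 0.0215
```

Request:
drive_tool --rows "0 0 -0.008 0 0;0 0 -0.005 0 0;0 0 0 0 0"

```text
time: 17.55
ee_pos: [0.5877, -0.0047, 0.1084]
tool_rot: [0.0, 0.978, -0.21, 0.0]
force: [5.5, -2.5, 2.0]
width: 0.0211
```

Request:
drive_tool --rows "0 0 -0.005 0 0;0 0 0 0 0"

```text
time: 17.72
ee_pos: [0.5878, -0.0047, 0.1083]
tool_rot: [0.0, 0.978, -0.21, 0.0]
force: [4.0, -2.5, 6.5]
width: 0.0214
```

The collar is seated. I'll relieve the side load, let go and rise.

Request:
drive_tool --rows "0.006 -0.002 0.003 0 0;0 0 0 0 0;0 0 0 0 0.35;0 0 0 0 0.6;0 0 0 0 0.8"

```text
time: 18.13
ee_pos: [0.5872, -0.0045, 0.1078]
tool_rot: [0.0, 0.978, -0.21, -0.001]
force: [0.1, -0.1, 0.2]
width: 0.0531
```

Request:
drive_tool --rows "0 0 0 0 0.9;0 0 0 0 0.9;0 0 0.1 0 0.9;0 0 0.3 0 0.9;0 0 0.4 0 0.9"

```text
time: 18.55
ee_pos: [0.5863, -0.0045, 0.1876]
tool_rot: [0.0, 0.978, -0.21, -0.003]
force: [0.3, -0.2, 0.1]
width: 0.0767
```

Request:
drive_tool --rows "0 0 0.4 0 0.9;-0.3 -0.2 0 0 0.9;-0.3 -0.2 0 0 0.9;-0.3 -0.2 0 0 0.9;0 0 0 0 0.9"

```text
time: 18.97
ee_pos: [0.4932, -0.0665, 0.2291]
tool_rot: [0.0, 0.978, -0.21, -0.001]
force: [0.5, -0.7, -0.0]
width: 0.0769
```

```bash
python3 - <<'E'
from rod import *
s=r.read_state();print(s["time"],s["ee_pos"],s["width"],s["force"])
p,d=r.read_camera("scene");q,e=r.read_camera("top")
for d_,n in((d,"scene"),(e,"top")):
    P=cloud(d_,r.get_calibration(n));Z=P[...,2];b=tobase(P[...,:2])
    I=(abs(b[...,1])<.04)&(abs(b[...,0])<.09)
    m=I&(Z>.138)&(Z<.155);print(n,"rodtop",m.sum(),rect(P,m),np.median(Z[m]))
    m=I&(Z>.089)&(Z<.0965);print("upper",rect(P,m),np.median(Z[m]),"max z",np.nanmax(Z[I]))
o=np.zeros((400,800,3),np.uint8);o[:,:400]=cv2.resize(p[130:290,190:350],(400,400));o[:,400:]=cv2.resize(q[140:300,215:375],(400,400))
cv2.imwrite("pics/f.png",o[:,:,::-1])
E
python3 ef.py
```

```text
18.9667 [ 0.49321637 -0.06649213  0.22910087] 0.07685061193545487 [ 0.52929046 -0.65478503 -0.01333254]
scene rodtop 83 (array([590.8,  -4.7]), array([24.3, 21.2]), 66.0) 0.14341695315475966
upper (array([591.6,  -5.8]), array([102.8,  59.4]), 9.32) 0.09360230224506283 max z 0.5111717890599898
top rodtop 3 (array([599. ,   2.4]), array([0.3, 6. ]), 55.0) 0.14271591192466837
upper (array([607.8,  -1.9]), array([64.3, 55.9]), 8.72) 0.09456378291785683 max z 0.6228376891207177
upper 100 [39.6 40.6 41.2 41.7 42.3]
lower 35 [39.8 40.4 41.1 42.1 42.8]
[0.50137692 0.21366848 0.27252376]
```

View pics/f.png

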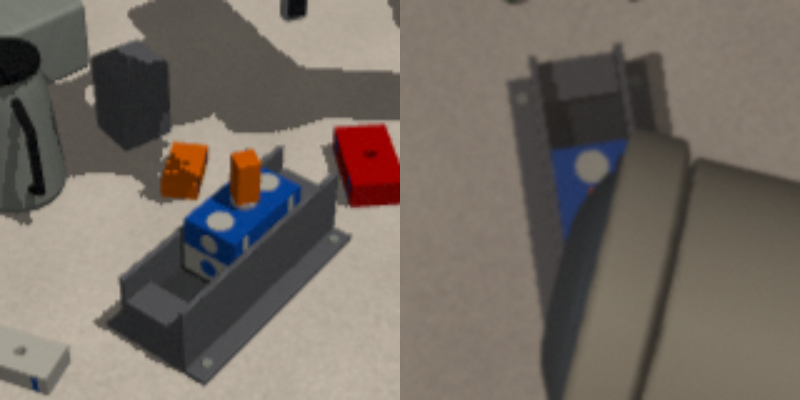

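The rod stands seated and upright at (245,180) in the crop. Its top is at z ≈ 0.143, against 0.144 when home, and the housing ends are flush within 0.1 mm. Handing in.

```bash
python3 -c "
from station import r
r.sign_off()"
```

```text
the job is handed in; nothing more can be done
```

The rod is in the hidden hole with its collar on the upper housing, and I handed the job in at about 19 s of the 72 s allowed. The hand-in gave no verdict.

- **What I did:** I pushed the upper housing about 23 mm until it was flush with the lower one. I then took the rod from its stand and lowered it through both holes to the base's floor. I slid the pinned stack about 25 mm towards -x at roughly 5 N of press, until the rod dropped into the hole, seated the collar at about 6.5 N and let go.
- **Last checks:**
  - The top of the rod is at z ≈ 0.143 m (0.144 m when fully home), and the tool travelled 22 mm down from floor contact to seating.
  - The housing ends are flush to about 0.1 mm, and the rod is about 1.4 mm from the centre of the upper housing's top.
  - The gripper is clear and the wrist force is near zero.
- **Forces:** The highest wrist reading was about 23 N, while closing on the rod in its stand because the tool was about 5 mm off; I corrected that before lifting. Against the housings and base it was about 12 N, at first contact with the floor.
- **What did not agree or was not checked:**
  - The robot's position reading and the camera differed by about 2 mm in y, so I aligned the rod to the hole from camera measurements.
  - The arm hid part of the last top view, so the final position checks rest on the scene camera.
  - I did not re-measure the bowl, tumbler and jug; nothing was commanded near them.

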